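Twist-lock two findings boxes onto the bench column

TASK

Build up the column of twist-lock findings boxes that is screwed to the bench: lock the deep box onto the box already there, then take the shallow box out of its rack and lock it on top. Each box goes on cornerwise, an eighth of a turn anticlockwise from square, and is turned clockwise (seen from above) until it drops home, square with the box below and with no gap under it. Let go of everything and leave the other things on the bench where they are.

Things in the scene. Friction and masses are not known exactly. Their poses are not given: they have to be found in the camera images.
- base_box: First box of the column, fixed: square grey box, black lid, 60 x 60 mm, on a 100 x 100 x 6 mm steel plate screwed to the bench. Origin: centre of the plate's underside on the bench, z up, x and y parallel to the sides. Lid top at z = 46 mm, with a grey twist-lock crown on it. All boxes have the same crown and the same lugs, alike every 90 degrees, so the square sides tell the angle.
- base_crown (a point): Centre of the base box's lid top, where the deep box goes. The crown, 48 mm across and 11 mm high (hub 32 mm), has 4 overhanging teeth. A box set on cornerwise (sides at 45 degrees to those below, within 4, centred within 1.5 mm) passes its 4 lugs down between the teeth onto the track, its underside then 3 mm above this lid. At a wrong angle it rests on the teeth, 11 mm above it.
- deep_crown (a point): Centre of the deep box's lid top, where the shallow box goes; same crown. On the track a box turns only clockwise seen from above, with 1.5 mm of play upwards, 45 degrees to a stop up to 4 degrees past square. When within 3 degrees of square it drops 3 mm into notches, by its weight once let go or by a light push down; its underside is then on the lid and it can neither turn nor lift off.
- deep_box: The deeper loose box: square grey box, black lid, 60 x 60 mm, 50 mm high from underside to lid top, crown above that; 0.16 to 0.29 kg. Stands upright on the bench. Origin: centre of its underside, z up, x and y parallel to its sides. The foot is hollow with 4 inward lugs, one at the middle of each side, 7 mm wide, tips 18 mm from the axis. Locked on, its origin is 46 mm above the base box's.
- shallow_box: The shallower loose box: like the deep one, same foot and crown, but 36 mm from underside to lid top; 0.12 to 0.21 kg. Origin: centre of its underside, z towards the lid. It starts on edge in the rack, z level and away from the robot within 30 degrees, x down; lower side 4 mm above the bench, upper 64 mm. Let go on its bottom edge with z within 50 degrees of upright it settles on its foot.
- rack: Fixed dark steel rack holding the shallow box on edge: foot plate 66 x 100 x 4 mm and two upright sheets, 40 mm wide along y, reaching 42 mm above the bench, 52 mm apart in x. Origin: centre of its underside, z up, x across the slot, the way the box's lid faces. The box sticks out 10 mm past the sheets on either side in y and over 20 mm above them: take it by those two sides, lift it straight up.
- thread_spool: Bystander: wooden spool of tan thread, 52 mm in diameter and height, upright on the bench; leave it.
- heel_block: Bystander: black heel block, 68 x 74 x 15 mm, flat on the bench; leave it.
Things that resemble listed ones, but are neither listed nor needed, are in the scene too. Leave any red look-alike of the shallow_box alone.

How it is judged (in metres and radians):
On the way:
1. the deep box is locked onto the base box: dropped home and square (z of deep_box in the frame of base_box between 0.0435 and 0.0475 m and horizontal distance between deep_box and base_box below 0.005 m and angle between deep_box's own z axis and vertical below 0.05 rad and (angle between the x axis of deep_box and the x axis of base_box, either way round below 0.1 rad or angle between the x axis of deep_box and the y axis of base_box, either way round below 0.1 rad)), for 0.2 s.
At the end, for the whole second after the job is handed in: The deep box sits locked on the base box and the shallow box locked on the deep box: each with its underside on the lid below (gap under 1.5 mm), square with it within 0.1 rad, centred within 5 mm, upright within 0.05 rad, both at rest (all of step 1 and z of shallow_box in the frame of deep_box between 0.0475 and 0.0515 m and horizontal distance between shallow_box and deep_box below 0.005 m and angle between shallow_box's own z axis and vertical below 0.05 rad and (angle between the x axis of shallow_box and the x axis of deep_box, either way round below 0.1 rad or angle between the x axis of shallow_box and the y axis of deep_box, either way round below 0.1 rad) and linear speed of each of deep_box, shallow_box below 0.02 m/s and angular speed of each of deep_box, shallow_box below 0.2 rad/s); the robot touches nothing.
It fails at once if the thread spool is shifted by more than 30 mm (distance of thread_spool from where it was at the start of the episode above 0.03 m).
It fails at once if the heel block is shifted by more than 30 mm (distance of heel_block from where it was at the start of the episode above 0.03 m).
It also fails if it takes over 72 s, if anything falls off the work surface, if the arm or the gripper's body presses on something with over 40 N, if the wrist force passes 120 N, or if a joint passes its speed limit or range.

ROBOT

A 6-joint arm with a two-finger parallel gripper is mounted at the origin on the work surface; the furniture and walls round the work are solid. World frame = base frame: x ahead of the robot, y to its left, z up, the work surface at z = 0. Lengths are in mm, angles in rad, forces in N, time in s.
With the tool pointing down it reaches from about 350 to 975 mm from the base axis. Payload 7.1 kg.
Tool frame: the origin (TCP) lies midway between the tips of the shut fingers; the grasp point (between the pads) lies 19 mm behind it; z points along the fingers, y is the line along which they close (so a half turn about z gives the same grasp; the last joint's range is limited). The gripper opens to 88 mm and grips with 3 to 60 N. Pads are 20 mm wide; open, the fingers measure 115 mm over their backs; the gripper's body (75 mm by 178 mm) begins 61 mm behind the grasp point.
Start: joints at [1.139, 0.423, 1.63, -0, 1.089, -0.019], TCP at [250.702, 572.497, 222.675] pointing down, gripper open.
Joint ranges: [-3, 3], [-0.9, 2.11], [0.09, 2.58], [-1.31, 4.45], [0.11, 2.69], [-2.54, 2.54]. Speed limits (rad/s): [2.39, 2.39, 3.01, 3.14, 3.14, 3.14].

INTERFACE

Orientations are given as a rotation vector (axis times angle).
In Python, from workcell import ctrl gives the robot as it stands.
- The arm moves only by the shell command python3 -m inch 'ROWS' [OPENING]. ROWS is JSON, a list of rows, each an object with "xyz": the shift along the tool's x, y, z in mm, a list of three; "rot": the turn, a rotation vector about the tool's x, y, z in rad, a list of three. In form: [{"xyz": [dx, dy, dz], "rot": [ax, ay, az]}, ...]. A call has 1 to 12 rows; each row is the pose to reach, as a shift and turn from the pose commanded when the call began, along the tool's axes at that moment; what a row does not reach only later rows make up. A row lasts 1/12 s, in which the tool goes at most 41.7 mm and 7.16 degrees, less where a joint would pass 70% of its speed; a pose out of reach is approached as far as the arm can. A call with a gripper value outside its range is refused whole. OPENING is the closure in counts, from 0 (fully open) to 255 (shut), set as the call begins (- or left out, the last holds). The fingers move at their own pace and stop on an object; the grip force is fixed at half the most. Time passes only in rows, so rows that repeat a pose let the fingers close. It gives the time, the measured TCP pose, the force, the opening and the grip force at its end, in the units of the state.
- ctrl.get_obs(): the state, without advancing time (a new reading comes with each control period).
- ctrl.get_image(name): name is "scene" or "top"; returns the picture (384x512x3 uint8, red, green, blue); there is no depth.
- ctrl.camera_model(name): a dict with "fx", "fy", "cx", "cy" (pixels), "position" and "attitude" of the camera in the world. Camera axes: x right, y up, looking along -z (the intrinsics and any distortion apply to the point x, -y, -z); pixel columns grow to the right and rows downward; lengths in mm; the calibration is good to about 2 mm. A picture is of the moment at which its call begins. camera_model takes no time and is no camera call.
- ctrl.close_job(): hands the job in; it is judged then, once.
The state is a dict: "t": time; "qpos": joint angles; "qvel": joint speeds; "joint_torque": joint torques, N m; "ee_pos": TCP position; "orientation": TCP orientation; "ft_force": force on the tool from outside, world axes, zero at the start; "moment": the same for the moment, N m; "width": finger opening in mm; "grasp_force": force on a finger pad.
Only numpy, scipy, OpenCV 4.12 (cv2) and the standard library are available. Lean on these libraries where they do the work, as an engineer would, in place of code of your own. Each camera call takes 0.05 s, during which the arm holds its last target. There are 200 camera calls.

## Working session

There is one attempt and no reset: what is moved stays moved. The work goes in short steps, Python scripts to look and compute and a shell command to move; the robot and the scene stay as the last step left them, time stands still between calls to the robot, and variables do not carry over. Pictures are saved under pics/ and viewed, at most 10 in all, crops included, and the job is handed in when it is done.

```bash
ls; mkdir -p pics
python3 - <<'E'
from workcell import ctrl
import cv2
for n in ("scene","top"):
    im=ctrl.get_image(n); cv2.imwrite(f"pics/{n}0.png",im[:,:,::-1]); print(n,ctrl.camera_model(n))
print(ctrl.get_obs())
E
```

```text
pics
scene {'fx': 373.41785327627827, 'fy': 373.41785327627827, 'cx': 257.47005981647567, 'cy': 188.10101084783986, 'position': array([ -52.95310636, -560.83533578,  653.7199689 ]), 'attitude': array([ 0.89854298, -0.38628462, -0.7285721 ])}
top {'fx': 466.8200937510359, 'fy': 466.8200937510359, 'cx': 256.1756773311897, 'cy': 194.77566707456967, 'position': array([ 310.32040798,   33.45979175, 1210.25062138]), 'attitude': array([ 0.16176759, -0.16282098, -1.52431641])}
{'t': 0.1, 'qpos': array([ 1.13898747e+00,  4.23751028e-01,  1.63060188e+00, -4.01658474e-06,
        1.08861236e+00, -1.90074927e-02]), 'qvel': array([ 0.00091819, -0.00160281,  0.00123801, -0.00047827,  0.00042461,
       -0.00028897]), 'joint_torque': array([ 1.03571565e-03, -5.45620000e+01, -2.74326074e+01,  6.46646298e-02,
        1.87615596e-02, -1.16525976e-05]), 'ee_pos': array([250.50714189, 572.05222751, 221.99239271]), 'orientation': array([-6.43767521e-01, -3.07461504e+00,  2.10260329e-03]), 'ft_force': array([-0.21034215, -0.68580764,  0.67968179]), 'moment': array([0.04120492, 0.00744375, 0.00664051]), 'grasp_force': 0.0, 'width': 87.802510973697}
```

View pics/scene0.png

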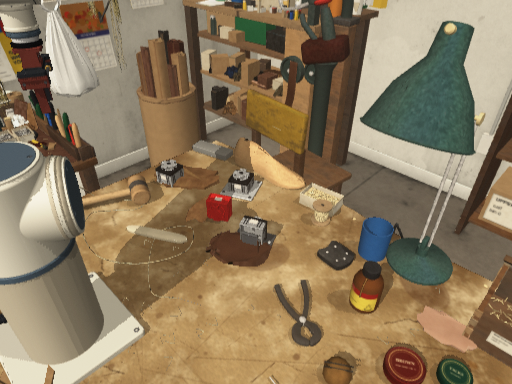

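View pics/top0.png

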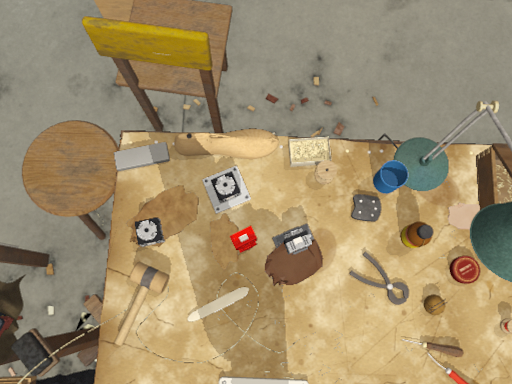

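The top view shows the base box on its steel plate at (227,187), a loose grey box at (149,231), a rack with a grey box on edge at (297,241), and a red box at (244,239), which is the look-alike to leave alone. The spool is at (325,171) and the heel block at (366,207). I'll confirm these in one enlarged composite.

```bash
cat > h.py <<'E'
import numpy as np, cv2
from scipy.spatial.transform import Rotation as R
from workcell import ctrl
def cam(n):
    m=ctrl.camera_model(n); return m, R.from_rotvec(m['attitude']).as_matrix()
def ray(n,u,v,z):
    m,A=cam(n); d=A@np.array([(u-m['cx'])/m['fx'],-(v-m['cy'])/m['fy'],-1]); p=m['position']; return p+d*(z-p[2])/d[2]
def proj(n,P):
    m,A=cam(n); c=(np.atleast_2d(P)-m['position'])@A; return np.c_[m['cx']+m['fx']*c[:,0]/-c[:,2], m['cy']-m['fy']*c[:,1]/-c[:,2]]
def crop(im,u,v,w,h,s): return cv2.resize(im[v-h//2:v+h//2,u-w//2:u+w//2],None,fx=s,fy=s,interpolation=cv2.INTER_CUBIC)
E
python3 - <<'E'
from h import *
t=cv2.imread("pics/top0.png"); s=cv2.imread("pics/scene0.png")
a=np.hstack([crop(t,149,231,52,60,5),crop(t,227,187,52,60,5),crop(t,297,241,54,60,5)])
b=np.hstack([crop(s,169,173,52,56,5),crop(s,241,183,52,56,5),crop(s,253,231,54,56,5)])
cv2.imwrite("pics/c1.png",np.vstack([a,b])); print(a.shape,b.shape, ray('top',149,231,50),ray('top',227,187,46),ray('top',297,241,64))
E
```

```text
(300, 790, 3) (280, 790, 3) [451.64246432 301.25844266  50.        ] [573.04634931 112.98853584  46.        ] [440.04377525 -67.38604652  64.        ]
```

View pics/c1.png

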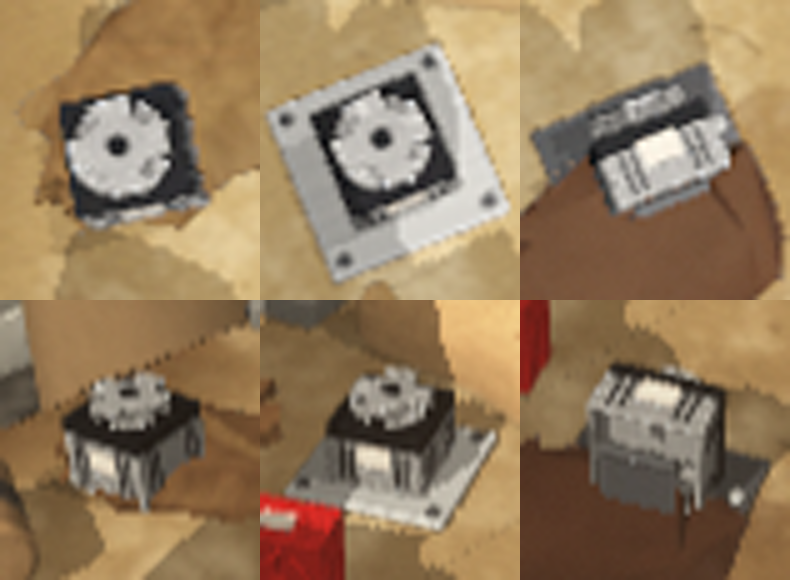

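The crop confirms the layout. The deep box (left) stands upright on the leather patch, the base box (middle) sits on its plate with four screws, and the grey shallow box (right) is on edge in the dark rack with its crown facing away. The red one stays where it is. Next I work out poses from pixels read off the crop.

```bash
cat >> h.py <<'E'
def to(x,y,z,yaw,tilt=0,tiltyaw=None):
    """world target TCP, yaw deg of tool y, tilt deg about tool y (tool z swings along tool +x if >0). prints xyz, rot in present tool axes"""
    o=ctrl.get_obs(); p=o['ee_pos']; A=R.from_rotvec(o['orientation'])
    c,s=np.cos(np.radians(yaw)),np.sin(np.radians(yaw))
    B0=np.array([[-s,c,0],[c,s,0],[0,0,-1]]).T   # columns x,y,z
    B0=np.column_stack([np.cross([c,s,0],[0,0,-1]),[c,s,0],[0,0,-1]])
    B=R.from_matrix(B0)*R.from_rotvec([0,np.radians(tilt),0])
    d=A.inv().apply(np.array([x,y,z])-p); r=(A.inv()*B).as_rotvec()
    print('xyz',np.round(d,1).tolist(),'rot',np.round(r,4).tolist(),'steps',round(max(np.linalg.norm(d)/41.7,np.degrees(np.linalg.norm(r))/7.16),1))
def now():
    o=ctrl.get_obs(); A=R.from_rotvec(o['orientation']).as_matrix()
    print('t',round(o['t'],2),'tcp',np.round(o['ee_pos'],2),'yaw',round(np.degrees(np.arctan2(A[1,1],A[0,1])),2),'zdir',np.round(A[:,2],3),'F',np.round(o['ft_force'],1),'M',np.round(o['moment'],2),'w',round(o['width'],1),'g',round(o['grasp_force'],1),'q',np.round(o['qpos'],2))
def tri(a,b):
    from scipy.optimize import least_squares
    f=lambda P:np.r_[proj('top',P)[0]-a,proj('scene',P)[0]-b]
    s=least_squares(f,[450,100,50]); return np.round(s.x,1),np.round(s.fun,2)
E
python3 - <<'E'
from h import *
U=lambda x,y,u0,v0:((x+.5)/5-.5+u0,(y+.5)/5-.5+v0)
dt=U(117,145,123,201);bt=U(121,139,201,157);ds=U(128,85,143,145);bs=U(112,78,215,155)
print('deep',ray('top',*dt,59),tri(dt,ds)); print('base',ray('top',*bt,55),tri(bt,bs))
def ang(P,z):
    P=[ray('top',*p,z)[:2] for p in P]; print('quad mean',np.mean(P,0).round(1))
    for i in range(4): d=P[(i+1)%4]-P[i]; print(np.degrees(np.arctan2(d[1],d[0])).round(1)%90,np.linalg.norm(d).round(1))
ang([U(270-260,108,201,157),U(430-260,45,201,157),U(507-260,215,201,157),U(335-260,280,201,157)],6)
P=[ray('top',*U(x,y,123,201),50) for x,y in((60,100),(178,83),(78,215))]
for a,b in((0,1),(0,2)): d=P[b]-P[a]; print('deepang',np.degrees(np.arctan2(d[1],d[0]))%90,np.linalg.norm(d))
P=[ray('top',*U(x-520,y,270,211),64) for x,y in((608,212),(735,165),(658,155))]
d=P[1]-P[0]; print('rack',P[2],np.degrees(np.arctan2(d[1],d[0])),np.linalg.norm(d))
now(); to(451,302,180,98.5)
E
```

```text
deep [453.72417189 306.90677373  59.        ] (array([453. , 305.9,  63.8]), array([-0.04,  0.06,  0.09, -0.01]))
base [577.55034238 118.31388485  55.        ] (array([571.7, 120.2,  65. ]), array([-1.11,  1.35,  2.  , -0.37]))
quad mean [576.9 118.9]
24.599999999999994 91.5
26.400000000000006 101.4
23.400000000000006 96.3
23.6 99.4
deepang 10.6885525697583 59.3830999738497
deepang 14.065344741946689 58.90457857792901
rack [438.58709094 -67.90997724  64.        ] -67.55761287497621 66.82817874469328
t 0.1 tcp [250.51 572.05 221.99] yaw 66.35 zdir [-0.001 -0.001 -1.   ] F [-0.2 -0.7  0.7] M [0.04 0.01 0.01] w 87.8 g 0.0 q [ 1.14  0.42  1.63 -0.    1.09 -0.02]
xyz [-292.0, -166.9, 42.2] rot [-0.0013, -0.0004, -0.5612] steps 8.1
```

Run:
```python
from h import *
to(453,306.5,120,102)
```

```text
xyz [-292.0, -161.9, 102.2] rot [-0.0013, -0.0004, -0.6222] steps 8.4
```

```bash
python3 -m inch '[{"xyz":[-292,-162,40],"rot":[0,0,-0.622]},{"xyz":[-292,-162,40],"rot":[0,0,-0.622]},{"xyz":[-292,-162,40],"rot":[0,0,-0.622]},{"xyz":[-292,-162,40],"rot":[0,0,-0.622]},{"xyz":[-292,-162,70],"rot":[0,0,-0.622]},{"xyz":[-292,-162,102],"rot":[0,0,-0.622]},{"xyz":[-292,-162,102],"rot":[0,0,-0.622]},{"xyz":[-292,-162,102],"rot":[0,0,-0.622]},{"xyz":[-292,-162,102],"rot":[0,0,-0.622]},{"xyz":[-292,-162,102],"rot":[0,0,-0.622]},{"xyz":[-292,-162,102],"rot":[0,0,-0.622]},{"xyz":[-292,-162,102],"rot":[0,0,-0.622]}]' 0
python3 - <<'E'
from h import *
now(); to(453,306.5,14,102)
E
```

```text
t: 1.1
ee_pos: [453.1, 307.3, 120.8]
orientation: [0.327, -3.124, -0.0]
ft_force: [0.6, -0.1, -0.1]
width: 87.7
grasp_force: 0.0
t 1.1 tcp [453.11 307.28 120.79] yaw 101.95 zdir [-0.  0. -1.] F [ 0.6 -0.1 -0.1] M [0.12 0.02 0.  ] w 87.7 g 0.0 q [ 0.57  0.45  1.87  0.    0.82 -1.21]
xyz [0.2, -0.8, 106.8] rot [0.0002, -0.0002, -0.0008] steps 2.6
```

```bash
python3 -m inch '[{"xyz":[0,0,35],"rot":[0,0,0]},{"xyz":[0,0,70],"rot":[0,0,0]},{"xyz":[0,0,100],"rot":[0,0,0]},{"xyz":[0,0,106],"rot":[0,0,0]},{"xyz":[0,0,106],"rot":[0,0,0]}]' 0 && python3 -m inch '[{"xyz":[0,0,0],"rot":[0,0,0]},{"xyz":[0,0,0],"rot":[0,0,0]},{"xyz":[0,0,0],"rot":[0,0,0]},{"xyz":[0,0,0],"rot":[0,0,0]},{"xyz":[0,0,0],"rot":[0,0,0]},{"xyz":[0,0,0],"rot":[0,0,0]},{"xyz":[0,0,0],"rot":[0,0,0]}]' 255;  python3 - <<'E'
from h import *
now()
E
```

```text
t: 1.52
ee_pos: [451.6, 307.4, 13.6]
orientation: [0.331, -3.121, 0.002]
ft_force: [-0.3, 0.3, 0.8]
width: 87.9
grasp_force: 0.0
t: 2.1
ee_pos: [453.9, 307.2, 16.0]
orientation: [-0.328, 3.123, 0.001]
ft_force: [-1.1, -1.7, 9.2]
width: 60.2
grasp_force: 29.9
t 2.1 tcp [453.89 307.18  16.05] yaw 102.0 zdir [ 0.002  0.001 -1.   ] F [-1.1 -1.7  9.2] M [-0.44  0.16  0.09] w 60.2 g 29.9 q [ 0.57  0.63  1.9  -0.    0.61 -1.21]
```

```bash
python3 -m inch '[{"xyz":[0,0,0],"rot":[0,0,0]},{"xyz":[0,0,0],"rot":[0,0,0]},{"xyz":[0,0,0],"rot":[0,0,0]},{"xyz":[0,0,0],"rot":[0,0,0]},{"xyz":[0,0,-30],"rot":[0,0,0]},{"xyz":[0,0,-60],"rot":[0,0,0]}]' 0 >/dev/null&& python3 -m inch '[{"xyz":[0,0,-12],"rot":[0,0,0.1]},{"xyz":[0,0,-12],"rot":[0,0,1.571]},{"xyz":[0,0,-12],"rot":[0,0,1.571]},{"xyz":[0,0,-12],"rot":[0,0,1.571]},{"xyz":[0,0,-12],"rot":[0,0,1.571]},{"xyz":[0,0,-12],"rot":[0,0,1.571]},{"xyz":[0,0,-12],"rot":[0,0,1.571]},{"xyz":[0,0,-12],"rot":[0,0,1.571]},{"xyz":[0,0,-12],"rot":[0,0,1.571]},{"xyz":[0,0,-12],"rot":[0,0,1.571]},{"xyz":[0,0,-12],"rot":[0,0,1.571]},{"xyz":[0,0,-12],"rot":[0,0,1.571]}]'
python3 - <<'E'
from h import *
for i in range(4):
    im=ctrl.get_image('top'); now()
cv2.imwrite('pics/t1.png',im[:,:,::-1]); to(453.5,307.2,14,12)
E
```

```text
t: 3.6
ee_pos: [453.0, 306.9, 86.5]
orientation: [-1.866, -2.527, 0.001]
ft_force: [0.3, 0.3, 0.2]
width: 88.5
grasp_force: 0.0
t 3.65 tcp [453.09 306.97  86.56] yaw 16.68 zdir [-0. -0. -1.] F [-0.5 -0.1 -0.6] M [-0.02  0.05  0.  ] w 87.7 g 0.0 q [0.57 0.51 1.88 0.   0.75 0.28]
t 3.7 tcp [453.11 306.92  86.55] yaw 17.39 zdir [-0. -0. -1.] F [ 0.4 -0.3  0.7] M [-0.05  0.09 -0.01] w 87.5 g 0.0 q [0.57 0.51 1.88 0.   0.75 0.27]
t 3.75 tcp [453.09 306.91  86.56] yaw 17.66 zdir [-0. -0. -1.] F [ 0.3 -0.1  0.1] M [-0.07  0.05  0.03] w 88.0 g 0.0 q [ 0.57  0.51  1.88 -0.    0.75  0.27]
t 3.8 tcp [453.08 306.92  86.58] yaw 17.71 zdir [-0. -0. -1.] F [ 0.1 -0.4  0.3] M [-0.07  0.07  0.02] w 87.8 g 0.0 q [ 0.57  0.51  1.88 -0.    0.75  0.26]
xyz [0.1, 0.5, 72.6] rot [-0.0002, 0.0001, 0.0997] steps 1.7
```

```bash
python3 -m inch '[{"xyz":[0,0,10],"rot":[0,0,0.1]},{"xyz":[0,0,40],"rot":[0,0,0.1]},{"xyz":[0,0,65],"rot":[0,0,0.1]},{"xyz":[0,0,72],"rot":[0,0,0.1]},{"xyz":[0,0,72],"rot":[0,0,0.1]},{"xyz":[0,0,72],"rot":[0,0,0.1]}]' 0 >/dev/null && python3 -m inch '[{"xyz":[0,0,0],"rot":[0,0,0]},{"xyz":[0,0,0],"rot":[0,0,0]},{"xyz":[0,0,0],"rot":[0,0,0]},{"xyz":[0,0,0],"rot":[0,0,0]},{"xyz":[0,0,0],"rot":[0,0,0]},{"xyz":[0,0,0],"rot":[0,0,0]},{"xyz":[0,0,0],"rot":[0,0,0]},{"xyz":[0,0,0],"rot":[0,0,0]}]' 255 >/dev/null;  python3 - <<'E'
from h import *
now(); im=ctrl.get_image('top');now()
E
```

```text
t 4.97 tcp [453.21 307.07  15.38] yaw 11.76 zdir [ 0.  0. -1.] F [-1.7 -0.4  7. ] M [-0.15  0.47  0.06] w 59.7 g 29.9 q [0.57 0.63 1.9  0.   0.61 0.37]
t 5.02 tcp [453.2  307.05  15.37] yaw 11.76 zdir [ 0.  0. -1.] F [-1.3 -0.4  7.1] M [-0.11  0.46  0.1 ] w 60.2 g 29.9 q [0.57 0.63 1.9  0.   0.61 0.37]
```

```bash
python3 -m inch '[{"xyz":[0,0,-30],"rot":[0,0,0]},{"xyz":[0,0,-70],"rot":[0,0,0]},{"xyz":[0,0,-100],"rot":[0,0,0]},{"xyz":[0,0,-100],"rot":[0,0,0]}]' >/dev/null
python3 - <<'E'
from h import *
from scipy.optimize import minimize
now()
t=cv2.imread('pics/top0.png').astype(float); g=cv2.cvtColor(t.astype(np.uint8),cv2.COLOR_BGR2GRAY)
sat=t.max(2)-t.min(2)
# plate mask: low saturation
m=((sat<25)&(g>90)).astype(np.uint8); m[:157]=0;m[218:]=0;m[:,:198]=0;m[:,256:]=0
m=cv2.morphologyEx(m,cv2.MORPH_CLOSE,np.ones((9,9))); n,l,st,c=cv2.connectedComponentsWithStats(m); k=1+st[1:,4].argmax()
cs=cv2.findContours((l==k).astype(np.uint8),cv2.RETR_EXTERNAL,cv2.CHAIN_APPROX_NONE)[0][0][:,0]
W=np.array([ray('top',u,v,6)[:2] for u,v in cs]); print('rect',cv2.minAreaRect(W.astype(np.float32)))
# edge fit: max gradient alignment of plate outline & lid outline in top image
gb=cv2.GaussianBlur(sat,(0,0),.7)
gl=cv2.GaussianBlur(g.astype(float),(0,0),.7)
def sq(x,y,a,h,z,n=60):
    s=np.linspace(-.9*h,.9*h,n); q=np.r_[np.c_[s,0*s+h],np.c_[s,0*s-h],np.c_[0*s+h,s],np.c_[0*s-h,s]]
    c,si=np.cos(a),np.sin(a); return np.c_[q@np.array([[c,si],[-si,c]])+[x,y],np.full(len(q),z)]
def samp(im,P): p=proj('top',P).astype(np.float32); return cv2.remap(im.astype(np.float32),p[:,0].reshape(-1,1),p[:,1].reshape(-1,1),cv2.INTER_CUBIC)
def cost(p,im,h,z,sg): return sg*(samp(im,sq(*p,h+1.2,z)).mean()-samp(im,sq(*p,h-1.2,z)).mean())
def fit(p0,im,h,z,sg):
    r=minimize(cost,p0,(im,h,z,sg),'Nelder-Mead',options=dict(initial_simplex=np.array(p0)+np.array([[0,0,0],[3,0,0],[0,3,0],[0,0,.08]])));return r.x[:2].round(2),np.degrees(r.x[2]).round(2),r.fun.round(1)
b=(577.3,118.6,.42)
print('plate sat',fit(b,gb,50,6,-1)); print('plate grey',fit(b,gl,50,6,-1),'lid',fit(b,gl,30,46,-1)); 
d=(453.2,307,.2); print('deep lid',fit(d,gl,30,50,-1),fit(d,gb,30,50,-1))
to(577.3,118.6,115,69)
E
```

```text
t 5.35 tcp [456.22 308.93 120.1 ] yaw 11.75 zdir [ 0.008  0.005 -1.   ] F [ 1.2  0.9 -0.5] M [ 0.01 -0.02  0.03] w 59.9 g 29.9 q [ 0.57  0.46  1.87 -0.    0.81  0.37]
rect ((577.1370849609375, 117.70179748535156), (99.20630645751953, 99.77640533447266), 25.391740798950195)
plate sat (array([577.03, 117.97]), np.float64(25.1), np.float64(-29.2))
plate grey (array([580.17, 125.29]), np.float64(25.39), np.float64(-4.8)) lid (array([577.1 , 118.02]), np.float64(25.12), np.float64(-51.2))
deep lid (array([453.22, 304.8 ]), np.float64(14.1), np.float64(-28.6)) (array([452.62, 303.58]), np.float64(14.14), np.float64(-22.5))
xyz [-211.0, 79.7, 5.1] rot [0.0095, 0.0013, -0.9992] steps 8.0
```

```bash
python3 -m inch '[{"xyz":[-30,11,3],"rot":[0,0,-0.12]},{"xyz":[-70,26,3],"rot":[0,0,-0.25]},{"xyz":[-110,41,3],"rot":[0,0,-0.38]},{"xyz":[-145,55,3],"rot":[0,0,-0.5]},{"xyz":[-180,67,3],"rot":[0,0,-0.63]},{"xyz":[-205,77,3],"rot":[0,0,-0.76]},{"xyz":[-211,80,3],"rot":[0,0,-0.88]},{"xyz":[-211,80,3],"rot":[0,0,-1.01]},{"xyz":[-211,80,3],"rot":[0,0,-1.018]},{"xyz":[-211,80,3],"rot":[0,0,-1.018]},{"xyz":[-211,80,3],"rot":[0,0,-1.018]},{"xyz":[-211,80,3],"rot":[0,0,-1.018]}]' >/dev/null
python3 - <<'E'
from h import *
for i in range(2): im=ctrl.get_image('scene'); now()
cv2.imwrite('pics/c2.png',crop(im[:,:,::-1],245,170,130,120,5)); to(577.05,118,85,70.1)
E
```

```text
t 6.4 tcp [574.11 116.83 111.28] yaw 70.0 zdir [-0.001 -0.    -1.   ] F [ 0.6  0.4 -2.4] M [ 0.05 -0.01 -0.  ] w 59.9 g 29.9 q [ 0.18  0.51  1.79 -0.    0.84 -1.04]
t 6.45 tcp [574.21 116.9  111.43] yaw 70.02 zdir [-0. -0. -1.] F [ 0.4  0.1 -2.3] M [-0.01 -0.04 -0.02] w 60.3 g 29.9 q [ 0.18  0.51  1.79 -0.    0.84 -1.04]
xyz [-2.3, 2.0, 26.4] rot [-0.0002, -0.0003, -0.0013] steps 0.6
```

View pics/c2.png

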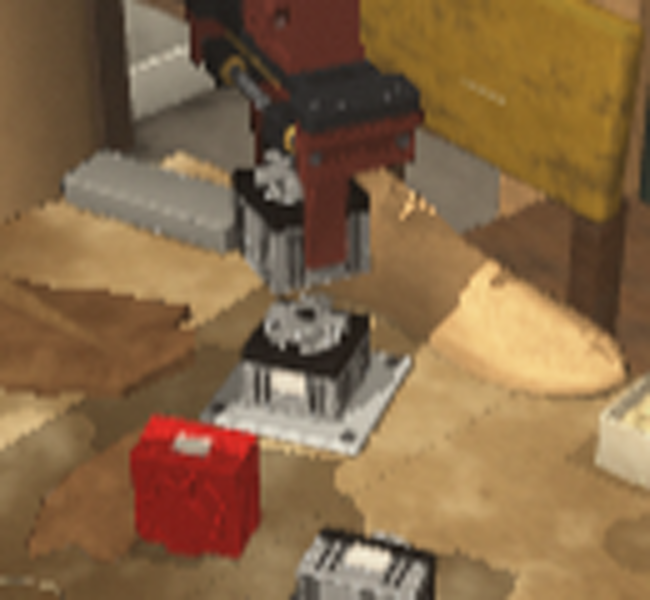

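The scene crop shows the deep box held level and cornerwise above the base crown, with the base crown at about (305,320) in the crop. I settle just above the teeth before going down.

```bash
python3 -m inch '[{"xyz":[-2.3,2,15],"rot":[0,0,0]},{"xyz":[-2.3,2,30],"rot":[0,0,0]},{"xyz":[-2.3,2,33],"rot":[0,0,0]},{"xyz":[-2.3,2,33],"rot":[0,0,0]},{"xyz":[-2.3,2,33],"rot":[0,0,0]},{"xyz":[-2.3,2,33],"rot":[0,0,0]}]'>/dev/null
python3 - <<'E'
from h import *
now(); to(577.05,118,78,70.1)
E
```

```text
t 6.95 tcp [577.75 117.9   79.39] yaw 70.07 zdir [ 0.001  0.    -1.   ] F [-0.   0.3 -2. ] M [-0.04  0.04  0.05] w 60.1 g 29.9 q [ 0.18  0.57  1.79 -0.    0.78 -1.04]
xyz [0.7, -0.1, 1.4] rot [0.0005, 0.0009, -0.0006] steps 0.0
```

```bash
python3 -m inch '[{"xyz":[0.4,0,3],"rot":[0,0,0]},{"xyz":[0.4,0,6],"rot":[0,0,0]},{"xyz":[0.4,0,9],"rot":[0,0,0]},{"xyz":[0.4,0,9],"rot":[0,0,0]},{"xyz":[0.4,0,9],"rot":[0,0,0]}]'>/dev/null
python3 - <<'E'
from h import *
now(); to(577.05,118,63,70.1)
E
```

```text
t 7.37 tcp [576.76 117.84  69.46] yaw 70.07 zdir [-0. -0. -1.] F [ 0.8 -0.3 -1.6] M [ 0.03 -0.06  0.06] w 59.7 g 29.9 q [ 0.18  0.58  1.8  -0.    0.76 -1.04]
xyz [-0.2, 0.3, 6.5] rot [-0.0002, -0.0004, -0.0006] steps 0.2
```

Already below tooth height with no contact force, so the lugs are passing between the teeth. I continue down to the track.

```bash
python3 -m inch '[{"xyz":[0,0,2],"rot":[0,0,0]},{"xyz":[0,0,4],"rot":[0,0,0]},{"xyz":[0,0,5],"rot":[0,0,0]},{"xyz":[0,0,5],"rot":[0,0,0]},{"xyz":[0,0,5],"rot":[0,0,0]}]'>/dev/null
python3 - <<'E'
from h import *
now()
E
```

```text
t 7.78 tcp [576.92 117.9   64.63] yaw 70.07 zdir [-0. -0. -1.] F [-0.4 -0.1 -2.6] M [-0.02  0.05  0.04] w 59.8 g 29.9 q [ 0.18  0.59  1.8  -0.    0.76 -1.04]
```

```bash
python3 -m inch '[{"xyz":[0,0,0.2],"rot":[0,0,0.05]},{"xyz":[0,0,0.2],"rot":[0,0,0.12]},{"xyz":[0,0,0.2],"rot":[0,0,0.19]},{"xyz":[0,0,0.2],"rot":[0,0,0.26]},{"xyz":[0,0,0.2],"rot":[0,0,0.33]},{"xyz":[0,0,0.2],"rot":[0,0,0.4]},{"xyz":[0,0,0.2],"rot":[0,0,0.47]},{"xyz":[0,0,0.2],"rot":[0,0,0.54]},{"xyz":[0,0,0.2],"rot":[0,0,0.6]},{"xyz":[0,0,0.2],"rot":[0,0,0.66]},{"xyz":[0,0,0.2],"rot":[0,0,0.7]},{"xyz":[0,0,0.2],"rot":[0,0,0.7]}]'>/dev/null
python3 - <<'E'
from h import *
now(); to(577,118,64.5,25.1)
E
```

```text
t 8.78 tcp [576.94 117.92  64.5 ] yaw 29.89 zdir [ 0.  0. -1.] F [ 0.4 -0.1 -1.9] M [-0.01  0.1   0.01] w 60.0 g 29.9 q [ 0.18  0.59  1.8   0.    0.75 -0.34]
xyz [0.0, 0.1, 0.0] rot [0.0, -0.0, 0.0835] steps 0.7
```

```bash
python3 -m inch '[{"xyz":[0,0,0],"rot":[0,0,0.05]},{"xyz":[0,0,0],"rot":[0,0,0.085]},{"xyz":[0,0,0],"rot":[0,0,0.085]},{"xyz":[0,0,1.5],"rot":[0,0,0.085]},{"xyz":[0,0,3],"rot":[0,0,0.085]},{"xyz":[0,0,3.5],"rot":[0,0,0.085]},{"xyz":[0,0,3.5],"rot":[0,0,0.085]},{"xyz":[0,0,3.5],"rot":[0,0,0.085]}]'>/dev/null
python3 - <<'E'
from h import *
now()
E
```

```text
t 9.45 tcp [576.96 117.58  61.35] yaw 25.16 zdir [ 0. -0. -1.] F [-1.6 -3.2  5.8] M [-0.57  0.34  0.04] w 60.1 g 29.9 q [ 0.18  0.59  1.8  -0.    0.75 -0.26]
```

```bash
python3 -m inch '[{"xyz":[0,0,0],"rot":[0,0,0]},{"xyz":[0,0,0],"rot":[0,0,0]},{"xyz":[0,0,0],"rot":[0,0,0]},{"xyz":[0,0,0],"rot":[0,0,0]},{"xyz":[0,0,-35],"rot":[0,0,0]},{"xyz":[0,0,-75],"rot":[0,0,0]},{"xyz":[0,0,-90],"rot":[0,0,0]},{"xyz":[0,0,-90],"rot":[0,0,0]}]' 0 >/dev/null
python3 - <<'E'
from h import *
now(); to(438.6,-67.9,150,-67.6)
E
```

```text
t 10.12 tcp [579.77 118.54 155.22] yaw 25.11 zdir [ 0.008  0.002 -1.   ] F [ 1.  -0.3 -0.2] M [-0.08  0.02 -0.06] w 87.5 g 0.0 q [ 0.18  0.46  1.76  0.    0.92 -0.26]
xyz [-108.9, -207.0, 3.9] rot [0.0072, -0.0046, 1.618] steps 12.9
```

```bash
python3 -m inch '[{"xyz":[-109,-207,5],"rot":[0,0,1.618]},{"xyz":[-109,-207,5],"rot":[0,0,1.618]},{"xyz":[-109,-207,5],"rot":[0,0,1.618]},{"xyz":[-109,-207,5],"rot":[0,0,1.618]},{"xyz":[-109,-207,5],"rot":[0,0,1.618]},{"xyz":[-109,-207,5],"rot":[0,0,1.618]},{"xyz":[-109,-207,5],"rot":[0,0,1.618]},{"xyz":[-109,-207,5],"rot":[0,0,1.618]},{"xyz":[-109,-207,5],"rot":[0,0,1.618]},{"xyz":[-109,-207,5],"rot":[0,0,1.618]},{"xyz":[-109,-207,5],"rot":[0,0,1.618]},{"xyz":[-109,-207,5],"rot":[0,0,1.618]}]' 0 >/dev/null;python3 -m inch '[{"xyz":[0,0,0],"rot":[0,0,0.12]},{"xyz":[0,0,0],"rot":[0,0,0.12]},{"xyz":[0,0,0],"rot":[0,0,0.12]}]' >/dev/null
python3 - <<'E'
from h import *
now(); to(438.6,-67.9,22,-67.6)
a=ctrl.get_image('top')[:,:,::-1]; b=ctrl.get_image('scene')[:,:,::-1]
cv2.imwrite('pics/c3.png',np.vstack([np.hstack([crop(a,227,187,70,56,5),crop(a,297,241,80,56,5)]),np.hstack([crop(b,241,175,70,60,5),crop(b,253,226,80,60,5)])]))
E
```

```text
t 11.37 tcp [435.25 -68.47 145.34] yaw -67.51 zdir [-0.001  0.    -1.   ] F [ 0.   0.2 -0.4] M [-0.06  0.12 -0.01] w 87.8 g 0.0 q [-0.18  0.28  2.08  0.    0.78  1.  ]
xyz [3.4, 0.8, 123.3] rot [-0.0006, 0.0009, 0.0016] steps 3.0
```

View pics/c3.png

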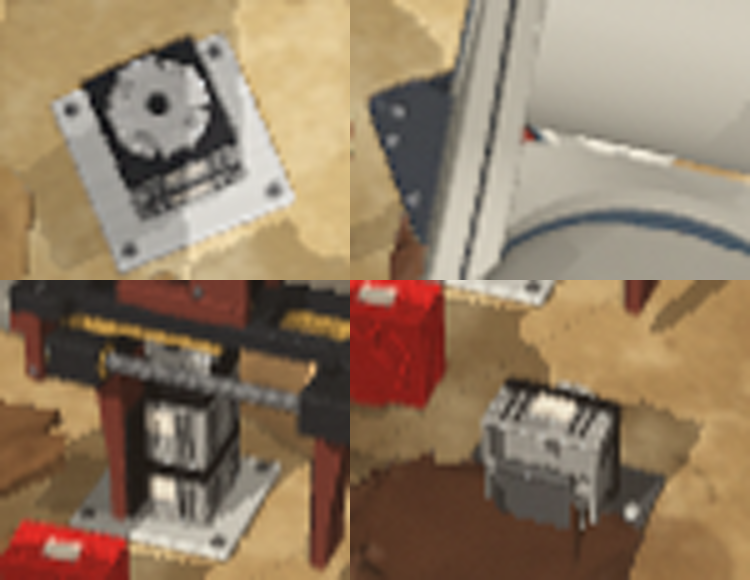

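The pictures show the deep box square and seated on the base, with its crown hole at (157,103) in the top crop. The shallow box is undisturbed in its rack, so I descend on it.

```bash
python3 -m inch '[{"xyz":[3.4,0.8,30],"rot":[0,0,0]},{"xyz":[3.4,0.8,60],"rot":[0,0,0]},{"xyz":[3.4,0.8,85],"rot":[0,0,0]},{"xyz":[3.4,0.8,105],"rot":[0,0,0]},{"xyz":[3.4,0.8,118],"rot":[0,0,0]},{"xyz":[3.4,0.8,123],"rot":[0,0,0]},{"xyz":[3.4,0.8,123],"rot":[0,0,0]},{"xyz":[3.4,0.8,123],"rot":[0,0,0]}]' 0 && python3 -m inch '[{"xyz":[0,0,0],"rot":[0,0,0]},{"xyz":[0,0,0],"rot":[0,0,0]},{"xyz":[0,0,0],"rot":[0,0,0]},{"xyz":[0,0,0],"rot":[0,0,0]},{"xyz":[0,0,0],"rot":[0,0,0]},{"xyz":[0,0,0],"rot":[0,0,0]},{"xyz":[0,0,0],"rot":[0,0,0]},{"xyz":[0,0,0],"rot":[0,0,0]}]' 255 >/dev/null;  python3 - <<'E'
from h import *
now()
E
```

```text
t: 12.13
ee_pos: [439.3, -68.1, 23.1]
orientation: [-3.082, -0.608, 0.0]
ft_force: [-0.4, -0.2, 1.0]
width: 88.0
grasp_force: 0.0
t 12.8 tcp [439.77 -68.29  23.56] yaw -67.71 zdir [ 0.001 -0.    -1.   ] F [-1.1 -1.2  6.5] M [-0.3   0.15  0.04] w 60.1 g 29.9 q [-0.18  0.53  2.12 -0.    0.49  1.  ]
```

```bash
python3 -m inch '[{"xyz":[0,0,-15],"rot":[0,0,0]},{"xyz":[0,0,-40],"rot":[0,0,0]},{"xyz":[0,0,-70],"rot":[0,0,0]},{"xyz":[0,0,-105],"rot":[0,0,0]},{"xyz":[0,0,-140],"rot":[0,0,0]},{"xyz":[0,0,-145],"rot":[0,0,0]},{"xyz":[0,0,-145],"rot":[0,0,0]}]' >/dev/null
python3 - <<'E'
from h import *
from scipy.optimize import least_squares
now(); q=ctrl.get_obs()['qpos']; p=ctrl.get_obs()['ee_pos']
S=np.array([[624.5,222,.42375,1.6306],[547.6,120.8,.45,1.87],[547,86.6,.51,1.88],[547,15.4,.63,1.90],[585.8,111.4,.51,1.79],[589.6,79.4,.57,1.79],[588.8,61.35,.59,1.80],[591.8,155.2,.46,1.76],[440.6,145.3,.28,2.08],[445,23.6,.53,2.12],[np.hypot(*p[:2]),p[2],q[1],q[2]]])
def f(k,S): a,L1,L2,h,o=k; s=S[:,2]+S[:,3]; return np.r_[a+L1*np.sin(S[:,2])+L2*np.sin(s)+o*np.cos(s)-S[:,0],h+L1*np.cos(S[:,2])+L2*np.cos(s)-o*np.sin(s)-S[:,1]]
r=least_squares(lambda k:np.r_[f(k,S),k[4]/20,k[0]/30],[0,450,400,100,0]); print(r.x.round(1),np.abs(r.fun).max().round(1))
for Lt in (220,280,340):
  for rr in (560,620,680):
    for T in (45,55):
        t=np.radians(T); z=30
        R_=rr-Lt*np.sin(t); Z=z-Lt+Lt*np.cos(t)
        s=least_squares(lambda x:f(r.x,np.array([[R_,Z,x[0],x[1]]])),[.4,1.8]); print(Lt,rr,T,s.x.round(2),'q5',(np.pi-t-s.x.sum()).round(2),round(s.cost,1))
to(530,310,190,-59.7)
E
```

```text
t 13.38 tcp [440.55 -68.26 170.02] yaw -67.72 zdir [ 0.005 -0.001 -1.   ] F [ 0.   0.4 -2.9] M [-0.04  0.17  0.  ] w 59.8 g 29.9 q [-0.18  0.24  2.06  0.    0.84  1.  ]
[ -3.6 563.6 488.6   3.6  76.1] 3.8
220 560 45 [0.64 2.2 ] q5 -0.49 0.0
220 560 55 [0.71 2.24] q5 -0.77 0.0
220 620 45 [0.67 2.08] q5 -0.39 0.0
220 620 55 [0.72 2.12] q5 -0.66 0.0
220 680 45 [0.71 1.95] q5 -0.3 0.0
220 680 55 [0.75 1.99] q5 -0.56 0.0
280 560 45 [0.68 2.28] q5 -0.61 0.0
280 560 55 [0.79 2.33] q5 -0.94 0.0
280 620 45 [0.69 2.16] q5 -0.5 0.0
280 620 55 [0.78 2.21] q5 -0.81 0.0
280 680 45 [0.72 2.03] q5 -0.39 0.0
280 680 55 [0.79 2.09] q5 -0.69 0.0
340 560 45 [0.73 2.36] q5 -0.74 0.0
340 560 55 [0.9  2.41] q5 -1.13 0.0
340 620 45 [0.73 2.24] q5 -0.61 0.0
340 620 55 [0.86 2.29] q5 -0.97 0.0
340 680 45 [0.74 2.12] q5 -0.5 0.0
340 680 55 [0.84 2.18] q5 -0.84 0.0
xyz [226.3, -316.1, -19.9] rot [0.003, -0.0041, -0.14] steps 9.3
```

Run:
```python
from h import *
now(); to(455,295,200,10); to(455,295,200,85)
c=ray('top',72,168,0); print('stool at z0',c.round(), proj('scene',[c,c*[1,1,0]+[0,0,-300],c+[0,0,100]]).round())
```

```text
t 13.38 tcp [440.55 -68.26 170.02] yaw -67.72 zdir [ 0.005 -0.001 -1.   ] F [ 0.   0.4 -2.9] M [-0.04  0.17  0.  ] w 59.8 g 29.9 q [-0.18  0.24  2.06  0.    0.84  1.  ]
xyz [151.2, -330.6, -30.2] rot [0.0052, -0.0018, -1.3565] steps 10.9
xyz [151.2, -330.6, -30.2] rot [0.0066, 0.0022, -2.6655] steps 21.3
stool at z0 [618. 533.   0.] [[173. 137.]
 [181. 201.]
 [169. 112.]]
```

```bash
python3 -m inch '[{"xyz":[151,-331,-30],"rot":[0,0,-2.665]},{"xyz":[151,-331,-30],"rot":[0,0,-2.665]},{"xyz":[151,-331,-30],"rot":[0,0,-2.665]},{"xyz":[151,-331,-30],"rot":[0,0,-2.665]},{"xyz":[151,-331,-30],"rot":[0,0,-2.665]},{"xyz":[151,-331,-30],"rot":[0,0,-2.665]},{"xyz":[151,-331,-30],"rot":[0,0,-2.665]},{"xyz":[151,-331,-30],"rot":[0,0,-2.665]},{"xyz":[151,-331,-30],"rot":[0,0,-2.665]},{"xyz":[151,-331,-30],"rot":[0,0,-2.665]},{"xyz":[151,-331,-30],"rot":[0,0,-2.665]},{"xyz":[151,-331,-30],"rot":[0,0,-2.665]}]' >/dev/null
python3 - <<'E'
from h import *
now(); to(455,295,200,85)
E
```

```text
t 14.38 tcp [451.88 295.64 195.16] yaw 18.68 zdir [-0.004 -0.002 -1.   ] F [-0.2 -0.9 -2.2] M [-0.06  0.03  0.04] w 59.7 g 29.9 q [ 0.56  0.34  1.84 -0.    0.97  0.23]
xyz [-1.6, 2.7, -4.9] rot [-0.0044, -0.0016, -1.1575] steps 9.3
```

```bash
python3 -m inch '[{"xyz":[0,0,0],"rot":[0,0,-1.157]},{"xyz":[0,0,0],"rot":[0,0,-1.157]},{"xyz":[0,0,0],"rot":[0,0,-1.157]},{"xyz":[0,0,0],"rot":[0,0,-1.157]},{"xyz":[0,0,0],"rot":[0,0,-1.157]},{"xyz":[0,0,0],"rot":[0,0,-1.157]},{"xyz":[0,0,0],"rot":[0,0,-1.157]},{"xyz":[0,0,0],"rot":[0,0,-1.157]},{"xyz":[0,0,0],"rot":[0,0,-1.157]},{"xyz":[0,0,0],"rot":[0,0,-1.157]},{"xyz":[0,0,0],"rot":[0,0,-1.157]}]' >/dev/null; python3 -m inch '[{"xyz":[0,0,0],"rot":[0,0.4,0]},{"xyz":[0,0,0],"rot":[0,0.4,0]},{"xyz":[0,0,0],"rot":[0,0.4,0]},{"xyz":[0,0,0],"rot":[0,0.4,0]},{"xyz":[0,0,0],"rot":[0,0.4,0]}]' >/dev/null
python3 - <<'E'
from h import *
now(); to(455,295,150,85,55)
E
```

```text
t 15.72 tcp [453.98 294.59 195.24] yaw 84.34 zdir [-0.39   0.036 -0.92 ] F [-0.3  0.1 -1.7] M [ 0.03 -0.21  0.01] w 59.9 g 29.9 q [ 0.44  0.51  1.63  0.2   1.36 -1.11]
xyz [-18.6, 0.6, 41.3] rot [0.0052, 0.558, -0.0109] steps 4.5
```

```bash
python3 -m inch '[{"xyz":[0,0,0],"rot":[0,0.558,0]},{"xyz":[0,0,0],"rot":[0,0.558,0]},{"xyz":[0,0,0],"rot":[0,0.558,0]},{"xyz":[0,0,0],"rot":[0,0.558,0]},{"xyz":[0,0,0],"rot":[0,0.558,0]},{"xyz":[0,0,0],"rot":[0,0.558,0]},{"xyz":[0,0,0],"rot":[0,0.558,0]}]' >/dev/null
python3 - <<'E'
from h import *
now(); b=ctrl.get_image('scene')[:,:,::-1]; p=proj('scene',ctrl.get_obs()['ee_pos'])[0].astype(int); print(p)
cv2.imwrite('pics/c4.png',crop(b,p[0],max(p[1],80),160,150,4))
A=R.from_rotvec(ctrl.get_obs()['orientation']).as_matrix()
# box corners in tool frame: TCP is 23.56 above bench with box low at 4 -> tool z +19.5; foot side tool x -18
print('lowest rel TCP', min((A@np.array([sx*18,0,sz]))[2] for sx in(-1,1) for sz in(19.5,-40.5)))
to(455,295,40,85,55)
E
```

```text
t 16.3 tcp [452.46 295.46 196.55] yaw 84.51 zdir [-0.814  0.077 -0.576] F [ 0.7  0.2 -1.4] M [ 0.01 -0.55 -0.  ] w 59.8 g 29.9 q [ 0.35  0.78  1.38  0.38  1.86 -1.19]
[164 122]
lowest rel TCP -25.95619880960905
xyz [-130.1, -0.2, 89.0] rot [0.0059, 0.0048, -0.0059] steps 3.8
```

View pics/c4.png

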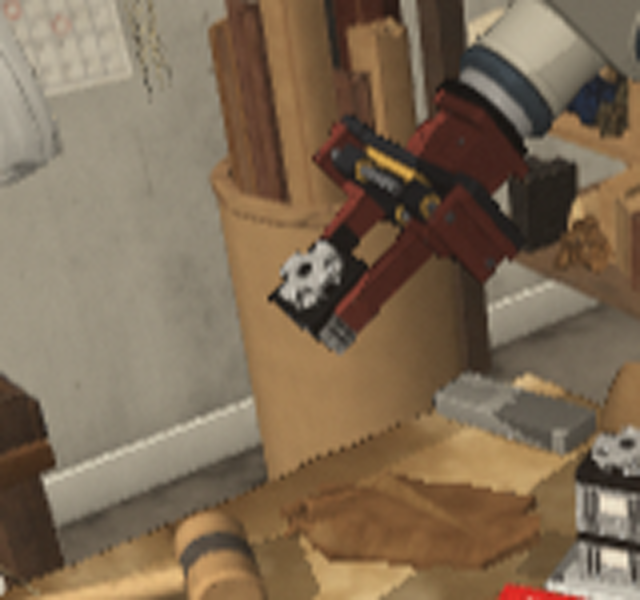

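The crop shows the shallow box held with its lid facing up and towards the robot, well clear of the barrel, mallet and column. I lower it to the bench on its bottom edge.

```bash
python3 -m inch '[{"xyz":[-30,0,21],"rot":[0,0,0]},{"xyz":[-60,0,42],"rot":[0,0,0]},{"xyz":[-90,0,63],"rot":[0,0,0]},{"xyz":[-115,0,81],"rot":[0,0,0]},{"xyz":[-132,0,93],"rot":[0,0,0]},{"xyz":[-134,0,94.5],"rot":[0,0,0]},{"xyz":[-134,0,94.5],"rot":[0,0,0]},{"xyz":[-134,0,94.5],"rot":[0,0,0]}]' >/dev/null
python3 - <<'E'
from h import *
now()
E
```

```text
t 17.02 tcp [453.78 296.16  35.91] yaw 84.55 zdir [-0.813  0.078 -0.578] F [-0.3 -0.2 -1.3] M [-0.06 -0.58 -0.02] w 60.3 g 29.9 q [ 0.35  1.    1.37  0.36  1.67 -1.26]
```

```bash
python3 -m inch '[{"xyz":[-4,0,3],"rot":[0,0,0]},{"xyz":[-6,0,4.2],"rot":[0,0,0]},{"xyz":[-7.3,0,5.2],"rot":[0,0,0]},{"xyz":[-7.3,0,5.2],"rot":[0,0,0]}]'
python3 - <<'E'
from h import *
now()
E
```

```text
t: 17.35
ee_pos: [453.9, 295.8, 26.4]
orientation: [-0.104, -2.183, -0.056]
ft_force: [1.8, 0.7, 5.1]
width: 59.9
grasp_force: 29.9
t 17.35 tcp [453.93 295.78  26.37] yaw 84.49 zdir [-0.814  0.079 -0.576] F [1.8 0.7 5.1] M [-0.07  0.03 -0.06] w 59.9 g 29.9 q [ 0.35  1.01  1.37  0.36  1.66 -1.27]
```

Contact at about 6 N. I release, wait, then back off along the tool axis.

```bash
python3 -m inch '[{"xyz":[0,0,0],"rot":[0,0,0]},{"xyz":[0,0,0],"rot":[0,0,0]},{"xyz":[0,0,0],"rot":[0,0,0]},{"xyz":[0,0,0],"rot":[0,0,0]},{"xyz":[0,0,0],"rot":[0,0,0]},{"xyz":[0,0,0],"rot":[0,0,0]},{"xyz":[0,0,-30],"rot":[0,0,0]},{"xyz":[0,0,-65],"rot":[0,0,0]},{"xyz":[60,0,-95],"rot":[0,0,0]},{"xyz":[100,0,-110],"rot":[0,0,0]},{"xyz":[110,0,-110],"rot":[0,0,0]},{"xyz":[110,0,-110],"rot":[0,0,0]}]' 0
python3 - <<'E'
from h import *
now(); b=ctrl.get_image('scene')[:,:,::-1]; p=proj('scene',[453,300,20])[0].astype(int); a=ctrl.get_image('top')[:,:,::-1]; q=proj('top',[453,300,40])[0].astype(int);print(p,q)
cv2.imwrite('pics/top2.png',a)
cv2.imwrite('pics/c5.png',np.hstack([crop(b,*p,80,110,5),crop(a,*q,80,110,5)])); to(455,295,150,85)
E
```

```text
t: 18.35
ee_pos: [480.9, 294.1, 184.6]
orientation: [-0.102, -2.188, -0.058]
ft_force: [1.1, 0.5, -0.1]
width: 87.9
grasp_force: 0.0
t 18.35 tcp [480.92 294.08 184.62] yaw 84.55 zdir [-0.81   0.08  -0.581] F [ 1.1  0.5 -0.1] M [ 0.   -0.37 -0.02] w 87.9 g 0.0 q [ 0.34  0.83  1.32  0.37  1.88 -1.2 ]
[171 174] [150 231]
xyz [-9.6, -0.6, 37.7] rot [0.005, -0.955, -0.007] steps 7.6
```

View pics/c5.png

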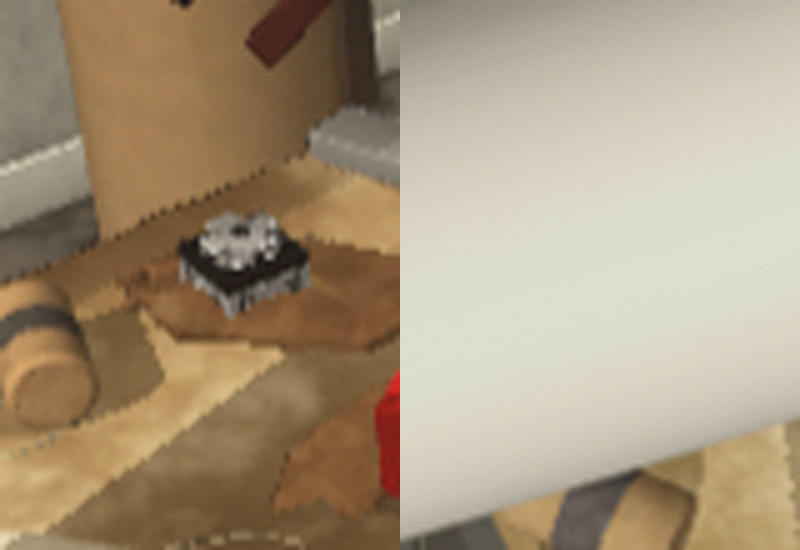

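The box has settled upright on its foot, with its crown hole at (240,232) in the left crop.

Run:
```python
from h import *
u=171-40+240.5/5-.5; v=174-55+232.5/5-.5
c=ray('scene',u,v,45); print(c.round(1)); to(c[0],c[1],110,84.5)
```

```text
[479.9 294.3  45. ]
xyz [-56.6, 1.0, 40.5] rot [0.0008, -0.955, 0.001] steps 7.6
```

```bash
python3 -m inch '[{"xyz":[-5,1,0],"rot":[0,-0.955,0]},{"xyz":[-5,1,0],"rot":[0,-0.955,0]},{"xyz":[-10,1,5],"rot":[0,-0.955,0]},{"xyz":[-20,1,10],"rot":[0,-0.955,0]},{"xyz":[-35,1,20],"rot":[0,-0.955,0]},{"xyz":[-50,1,35],"rot":[0,-0.955,0]},{"xyz":[-56.6,1,40.5],"rot":[0,-0.955,0]},{"xyz":[-56.6,1,40.5],"rot":[0,-0.955,0]},{"xyz":[-56.6,1,40.5],"rot":[0,-0.955,0]},{"xyz":[-56.6,1,40.5],"rot":[0,-0.955,0]},{"xyz":[-56.6,1,40.5],"rot":[0,-0.955,0]}]' 0 >/dev/null
python3 - <<'E'
from h import *
now(); to(479.9,294.5,5,84.5)
E
```

```text
t 19.37 tcp [480.03 294.28 108.33] yaw 84.51 zdir [-0.005  0.    -1.   ] F [ 0.8 -0.8 -0. ] M [ 0.05 -0.06 -0.04] w 87.8 g 0.0 q [ 0.53  0.49  1.84  0.    0.81 -0.95]
xyz [-0.4, 0.2, 103.3] rot [-0.0001, -0.0049, 0.0002] steps 2.5
```

```bash
python3 -m inch '[{"xyz":[0,0,35],"rot":[0,-0.004,0]},{"xyz":[0,0,70],"rot":[0,-0.004,0]},{"xyz":[0,0,92],"rot":[0,-0.004,0]},{"xyz":[0,0,101],"rot":[0,-0.004,0]},{"xyz":[0,0,103],"rot":[0,-0.004,0]},{"xyz":[0,0,103],"rot":[0,-0.004,0]}]' 0 && python3 -m inch '[{"xyz":[0,0,0],"rot":[0,0,0]},{"xyz":[0,0,0],"rot":[0,0,0]},{"xyz":[0,0,0],"rot":[0,0,0]},{"xyz":[0,0,0],"rot":[0,0,0]},{"xyz":[0,0,0],"rot":[0,0,0]},{"xyz":[0,0,0],"rot":[0,0,0]},{"xyz":[0,0,0],"rot":[0,0,0]}]' 255 >/dev/null
python3 - <<'E'
from h import *
now()
E
python3 -m inch '[{"xyz":[0,0,0],"rot":[0,0,0]},{"xyz":[0,0,0],"rot":[0,0,0]},{"xyz":[0,0,0],"rot":[0,0,0]},{"xyz":[0,0,0],"rot":[0,0,0]},{"xyz":[0,0,-30],"rot":[0,0,0]},{"xyz":[0,0,-60],"rot":[0,0,0]},{"xyz":[0,0,-65],"rot":[0,0,0]},{"xyz":[0,0,-65],"rot":[0,0,0]}]' 0 >/dev/null
python3 - <<'E'
from h import *
now(); to(479.9,294.5,70,-5.5)
E
```

```text
t: 19.87
ee_pos: [479.8, 293.9, 5.3]
orientation: [0.152, 3.138, -0.001]
ft_force: [-0.3, 0.8, -0.7]
width: 87.9
grasp_force: 0.0
t 20.45 tcp [479.33 294.29   6.59] yaw 84.52 zdir [ 0.002  0.    -1.   ] F [-0.3 -1.5  7.2] M [-0.22  0.1   0.02] w 59.9 g 30.0 q [ 0.53  0.66  1.87 -0.    0.61 -0.94]
t 21.12 tcp [480.24 294.86  72.63] yaw 84.51 zdir [ 0.005  0.002 -1.   ] F [-0.4  0.4  0.8] M [ 0.08 -0.03  0.02] w 87.7 g 0.0 q [ 0.53  0.55  1.86 -0.    0.73 -0.94]
xyz [0.3, -0.4, 2.6] rot [0.0054, 0.0015, 1.571] steps 12.6
```

Now a 90° turn, then a regrip across the other axis to centre it.

```bash
python3 -m inch '[{"xyz":[0,0,0],"rot":[0,0,1.571]},{"xyz":[0,0,0],"rot":[0,0,1.571]},{"xyz":[0,0,0],"rot":[0,0,1.571]},{"xyz":[0,0,0],"rot":[0,0,1.571]},{"xyz":[0,0,0],"rot":[0,0,1.571]},{"xyz":[0,0,0],"rot":[0,0,1.571]},{"xyz":[0,0,0],"rot":[0,0,1.571]},{"xyz":[0,0,0],"rot":[0,0,1.571]},{"xyz":[0,0,0],"rot":[0,0,1.571]},{"xyz":[0,0,0],"rot":[0,0,1.571]},{"xyz":[0,0,0],"rot":[0,0,1.571]},{"xyz":[0,0,0],"rot":[0,0,1.571]}]' 0 >/dev/null
python3 - <<'E'
from h import *
now(); to(479.5,294.3,5,-5.5)
E
```

```text
t 22.12 tcp [477.96 293.51  69.13] yaw -1.78 zdir [-0.001 -0.001 -1.   ] F [-0.3  0.9  0.5] M [-0.04 -0.01  0.02] w 88.0 g 0.0 q [ 0.53  0.55  1.86 -0.    0.73  0.56]
xyz [0.9, 1.6, 64.1] rot [-0.0009, 0.0014, 0.0648] steps 1.5
```

```bash
python3 -m inch '[{"xyz":[0.9,1.6,10],"rot":[0,0,0.065]},{"xyz":[0.9,1.6,40],"rot":[0,0,0.065]},{"xyz":[0.9,1.6,58],"rot":[0,0,0.065]},{"xyz":[0.9,1.6,63],"rot":[0,0,0.065]},{"xyz":[0.9,1.6,63],"rot":[0,0,0.065]},{"xyz":[0.9,1.6,63],"rot":[0,0,0.065]},{"xyz":[0.9,1.6,63],"rot":[0,0,0.065]}]' 0
python3 - <<'E'
from h import *
now(); to(479.5,294.3,5,-5.5)
E
```

```text
t: 22.7
ee_pos: [481.0, 295.1, 8.3]
orientation: [2.318, 2.119, 0.003]
ft_force: [0.1, 0.0, 0.5]
width: 87.6
grasp_force: 0.0
t 22.7 tcp [480.99 295.14   8.3 ] yaw -5.16 zdir [ 0.002  0.    -1.   ] F [0.1 0.  0.5] M [-0.01  0.06  0.  ] w 87.6 g 0.0 q [ 0.53  0.66  1.86 -0.    0.62  0.62]
xyz [-1.0, -1.4, 3.3] rot [0.0018, -0.0006, 0.006] steps 0.1
```

```bash
python3 -m inch '[{"xyz":[-0.7,-1,2],"rot":[0,0,0.006]},{"xyz":[-0.7,-1,2],"rot":[0,0,0.006]},{"xyz":[-0.7,-1,2],"rot":[0,0,0.006]}]' 0 >/dev/null
python3 - <<'E'
from h import *
now()
E
python3 -m inch '[{"xyz":[0,0,0],"rot":[0,0,0]},{"xyz":[0,0,0],"rot":[0,0,0]},{"xyz":[0,0,0],"rot":[0,0,0]},{"xyz":[0,0,0],"rot":[0,0,0]},{"xyz":[0,0,0],"rot":[0,0,0]},{"xyz":[0,0,0],"rot":[0,0,0]},{"xyz":[0,0,0],"rot":[0,0,0]},{"xyz":[0,0,0],"rot":[0,0,0]}]' 255 >/dev/null
python3 - <<'E'
from h import *
now()
E
```

```text
t 22.95 tcp [479.72 294.43   6.31] yaw -5.5 zdir [ 0.002  0.    -1.   ] F [0.2 0.2 0.2] M [-0.05  0.08  0.04] w 87.9 g 0.0 q [ 0.53  0.66  1.87 -0.    0.61  0.63]
t 23.62 tcp [479.66 294.34   5.76] yaw -5.5 zdir [ 0.001  0.    -1.   ] F [1.1 0.4 1.1] M [-0.11  0.02  0.  ] w 59.7 g 30.0 q [ 0.53  0.66  1.87 -0.    0.61  0.63]
```

```bash
python3 -m inch '[{"xyz":[0,0,-30],"rot":[0,0,0]},{"xyz":[0,0,-70],"rot":[0,0,0]},{"xyz":[0,0,-110],"rot":[0,0,0]},{"xyz":[0,0,-135],"rot":[0,0,0]},{"xyz":[0,0,-135],"rot":[0,0,0]},{"xyz":[0,0,-135],"rot":[0,0,0]}]' >/dev/null
python3 - <<'E'
from h import *
now(); to(577,117.9,137,70.1)
E
```

```text
t 24.12 tcp [479.83 294.64 141.83] yaw -5.5 zdir [ 0.003  0.001 -1.   ] F [ 0.6 -0.2 -1.6] M [-0.02  0.1  -0.01] w 59.9 g 30.0 q [ 0.53  0.44  1.83 -0.    0.87  0.63]
xyz [-166.6, 113.6, 4.9] rot [0.0037, 0.0007, -1.3195] steps 10.6
```

```bash
python3 -m inch '[{"xyz":[-25,17,3],"rot":[0,0,-0.12]},{"xyz":[-55,38,3],"rot":[0,0,-0.24]},{"xyz":[-85,58,3],"rot":[0,0,-0.36]},{"xyz":[-115,78,3],"rot":[0,0,-0.48]},{"xyz":[-140,95,3],"rot":[0,0,-0.6]},{"xyz":[-158,108,3],"rot":[0,0,-0.72]},{"xyz":[-166.6,113.6,3],"rot":[0,0,-0.84]},{"xyz":[-166.6,113.6,3],"rot":[0,0,-0.96]},{"xyz":[-166.6,113.6,3],"rot":[0,0,-1.08]},{"xyz":[-166.6,113.6,3],"rot":[0,0,-1.2]},{"xyz":[-166.6,113.6,3],"rot":[0,0,-1.319]},{"xyz":[-166.6,113.6,3],"rot":[0,0,-1.319]}]' >/dev/null; python3 -m inch '[{"xyz":[0,0,10],"rot":[0,0,0]},{"xyz":[0,0,15],"rot":[0,0,0]},{"xyz":[0,0,15],"rot":[0,0,0]},{"xyz":[0,0,15],"rot":[0,0,0]},{"xyz":[0,0,15],"rot":[0,0,0]}]' >/dev/null
python3 - <<'E'
from h import *
now(); to(577,117.9,119,70.1)
E
```

```text
t 25.53 tcp [576.34 117.59 122.45] yaw 70.02 zdir [ 0. -0. -1.] F [-0.4 -0.1 -1.2] M [ 0.01 -0.05  0.02] w 60.0 g 30.0 q [ 0.18  0.5   1.78 -0.    0.86 -1.04]
xyz [-0.5, 0.5, 3.4] rot [-0.0001, 0.0005, -0.0013] steps 0.1
```

Now down through the teeth (TCP 112.8 would mean resting on them).

```bash
python3 -m inch '[{"xyz":[-0.5,0.5,3],"rot":[0,0,0]},{"xyz":[-0.5,0.5,6],"rot":[0,0,0]},{"xyz":[-0.5,0.5,9],"rot":[0,0,0]},{"xyz":[-0.5,0.5,12],"rot":[0,0,0]},{"xyz":[-0.5,0.5,12],"rot":[0,0,0]},{"xyz":[-0.5,0.5,12],"rot":[0,0,0]}]'>/dev/null
python3 - <<'E'
from h import *
now(); to(577,117.9,105,70.1)
E
```

```text
t 26.03 tcp [576.95 117.84 110.54] yaw 70.07 zdir [ 0. -0. -1.] F [ 0.4  0.2 -1.6] M [-0.01  0.01  0.02] w 59.8 g 30.0 q [ 0.18  0.52  1.78 -0.    0.84 -1.04]
xyz [-0.0, 0.1, 5.5] rot [-0.0, 0.0005, -0.0005] steps 0.1
```

```bash
python3 -m inch '[{"xyz":[0,0,2],"rot":[0,0,0]},{"xyz":[0,0,4],"rot":[0,0,0]},{"xyz":[0,0,5.5],"rot":[0,0,0]},{"xyz":[0,0,5.5],"rot":[0,0,0]},{"xyz":[0,0,5.5],"rot":[0,0,0]}]'; python3 -c "
from h import *
now()"
```

```text
t: 26.45
ee_pos: [577.1, 117.9, 105.2]
orientation: [0.543, 3.093, 0.0]
ft_force: [-0.3, -0.4, -1.3]
width: 60.1
grasp_force: 30.0
t 26.45 tcp [577.06 117.86 105.21] yaw 70.07 zdir [ 0.001 -0.    -1.   ] F [-0.3 -0.4 -1.3] M [ 0.03 -0.01  0.04] w 60.1 g 30.0 q [ 0.18  0.53  1.78 -0.    0.83 -1.04]
```

On the track with no contact. I turn clockwise 45° and then press down.

```bash
python3 -m inch '[{"xyz":[0,0,0],"rot":[0,0,0.05]},{"xyz":[0,0,0],"rot":[0,0,0.12]},{"xyz":[0,0,0],"rot":[0,0,0.19]},{"xyz":[0,0,0],"rot":[0,0,0.26]},{"xyz":[0,0,0],"rot":[0,0,0.33]},{"xyz":[0,0,0],"rot":[0,0,0.4]},{"xyz":[0,0,0],"rot":[0,0,0.47]},{"xyz":[0,0,0],"rot":[0,0,0.54]},{"xyz":[0,0,0],"rot":[0,0,0.61]},{"xyz":[0,0,0],"rot":[0,0,0.68]},{"xyz":[0,0,0],"rot":[0,0,0.75]},{"xyz":[0,0,0],"rot":[0,0,0.785]}]'>/dev/null; python3 -c "
from h import *
now()"; python3 -m inch '[{"xyz":[0,0,0],"rot":[0,0,0]},{"xyz":[0,0,0],"rot":[0,0,0]},{"xyz":[0,0,1.5],"rot":[0,0,0]},{"xyz":[0,0,3],"rot":[0,0,0]},{"xyz":[0,0,3.7],"rot":[0,0,0]},{"xyz":[0,0,3.7],"rot":[0,0,0]},{"xyz":[0,0,3.7],"rot":[0,0,0]}]'>/dev/null; python3 -c "
from h import *
now()"
```

```text
t 27.45 tcp [577.25 117.9  105.44] yaw 24.89 zdir [ 0.001 -0.    -1.   ] F [-0.4  0.7 -1.8] M [-0.04  0.04 -0.05] w 59.9 g 30.0 q [ 0.18  0.53  1.78 -0.    0.83 -0.25]
t 28.03 tcp [577.12 117.88 101.79] yaw 25.12 zdir [ 0.001 -0.    -1.   ] F [-1.3  0.1  2.5] M [0.03 0.28 0.04] w 59.8 g 30.0 q [ 0.18  0.53  1.79 -0.    0.82 -0.26]
```

Dropped home: TCP 101.8 mm matches underside 96 mm. I release, withdraw and check.

```bash
python3 -m inch '[{"xyz":[0,0,0],"rot":[0,0,0]},{"xyz":[0,0,0],"rot":[0,0,0]},{"xyz":[0,0,0],"rot":[0,0,0]},{"xyz":[0,0,0],"rot":[0,0,0]},{"xyz":[0,0,-35],"rot":[0,0,0]},{"xyz":[0,0,-75],"rot":[0,0,0]},{"xyz":[-40,0,-100],"rot":[0,0,0]},{"xyz":[-80,0,-110],"rot":[0,0,0]},{"xyz":[-120,0,-110],"rot":[0,0,0]},{"xyz":[-120,0,-110],"rot":[0,0,0]},{"xyz":[-120,0,-110],"rot":[0,0,0]}]' 0 >/dev/null
python3 - <<'E'
from h import *
now(); b=ctrl.get_image('scene')[:,:,::-1]; a=ctrl.get_image('top')[:,:,::-1]
cv2.imwrite('pics/c6.png',np.hstack([crop(b,241,165,80,110,5),crop(a,227,187,80,110,5)]))
E
```

```text
t 28.95 tcp [628.69   7.11 211.85] yaw 24.9 zdir [ 0.002 -0.    -1.   ] F [-0.1 -0.2 -0.3] M [-0.06  0.03 -0.03] w 87.9 g 0.0 q [-0.01  0.44  1.63 -0.    1.07 -0.44]
```

View pics/c6.png

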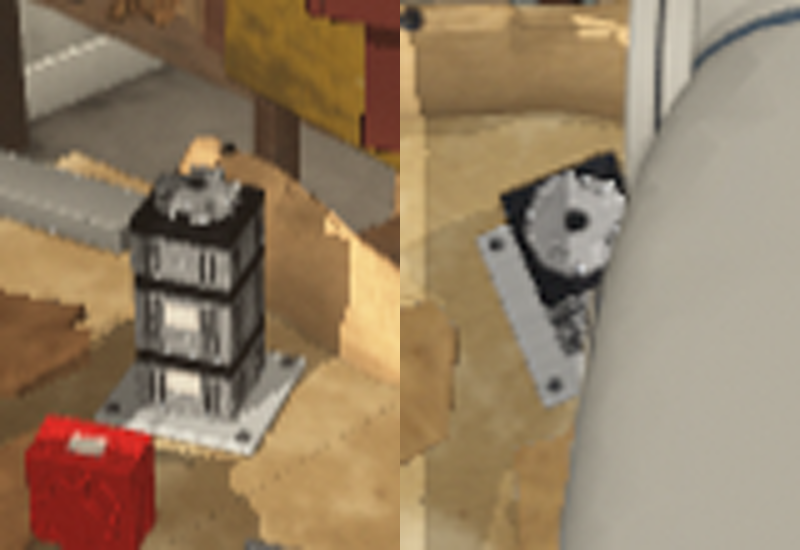

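The picture shows all three boxes stacked square with no gaps, the top lid at (200,200) in the crop. The gripper is clear, so I hand the job in.

```bash
python3 -c "
from workcell import ctrl
print(ctrl.close_job())"
```

```text
the job is handed in; nothing more can be done
None
```

The deep box is locked onto the base box and the shallow box onto the deep box, both square with no visible gap; I let go of everything and handed the job in at about 29 s, though the hand-in returned no verdict.

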